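# Hold open the cover of a bench instrument whose catch may be caught

## Task

The white bench instrument's hinged cover may or may not be caught by a hidden catch. Without touching the release first, tug the cover's handle upward to find out; if it is caught, slide the upright release fin on the console fully away from the cover to free it, then raise the cover by the handle to about 45 degrees or a little more. Finish with the program still holding the cover up with the fingers on it (it falls shut if let go), and leave everything else on the table where it was.

Things in the scene. Friction and masses are not known exactly. Their poses are not given: they have to be found in the camera images.
- housing: fixed white instrument, 170 (x) x 250 (y) x 85 mm high; origin under its centre on the table, +x points to its back (hinge side), +y to its left. Left part (y -47..+125 mm): open chamber with the cover on it, cover top at z 85 mm. Right part (y -125..-47 mm): closed console, top at z 85 mm, with the release fin on it. A hidden bolt inside, not visible, may or may not catch the cover; nothing outside shows which.
- cover (a joint): angle of the cover, rad: 0 closed, grows as the front rises, up to 1.3. It falls shut by its own weight (0.35 kg; about 1.5 N at the handle bar carries it). Even when caught it has some play: about 0.03 rad (6 mm at the bar) before the catch stops it dead; when not caught it just keeps rising.
- cover_bar (a point): middle of the cover's handle: a round level steel bar of 12 mm diameter along the instrument's y, 84 mm clear between its two brackets, standing 40 mm (bar axis) out in front of the cover's front edge, 80 mm above the table when closed; 34 mm clear behind it to the front of the housing, free below. It can be pinched from above with the fingers closing along the instrument's x and turns between them as the cover swings. The bar axis is 216 mm from the hinge axis
- cover_hinge (a point): point on the cover's hinge axis, in line with the bar's middle, 80 mm above the table at the back of the instrument; the axis runs along the instrument's y
- release (a joint): travel of the release fin, m: 0 at the start, grows as it slides along the console away from the cover (instrument's -y), end stop at 0.024. Stiff by friction (about 3 to 5 N), stays where it is left. From 0.015 on it has drawn the bolt clear (if it was caught), and the bolt stays clear. If the bolt was already clear, sliding does nothing
- release_grip (a point): grip point of the release fin, 24 mm above the console's top: upright grey ribbed fin 28 (x) x 12 (y) x 36 mm high; pinch it from above with the fingers closing along the instrument's y, or push it. Its top is 12 mm above this point
- clips_mid (a point): bystander, loose: bunch of flat purple plastic clips, 49x32x11 mm, lying on the far end of the console's top; point at its centre, half-way up. Not to be disturbed
- marker_pen_mid (a point): bystander, loose: black and white marker pen, 12x137x15 mm, lying in front of the instrument; point at its centre, half-way up. Not to be disturbed
- capped_tube_mid (a point): bystander, loose: blue-capped plastic tube standing upright, 35 mm across, 117 mm tall, left of the instrument; point at its centre, half-way up. Not to be disturbed
- pens_mid (a point): bystander, loose: bundle of blue pens lying flat, 152x33x11 mm, to the right in front of the instrument; point at its centre, half-way up. Not to be disturbed
- tip_case_mid (a point): bystander, loose: green pipette tip box, 85x113x63 mm, behind the instrument; point at its centre, half-way up. Not to be disturbed
- tall_beaker_mid (a point): bystander, loose: clear plastic beaker, 100 mm across, 103 mm tall, right of the instrument; point at its centre, half-way up. Not to be disturbed

How it is judged:
On the way, in this order (a step that is already met when the one before it is completed fails the run):
1. the cover is tugged up into its play (or further) by the fingers while the release is still where it was (value of joint cover above 0.012 rad and contact force between the fingers and cover above 0.5 N and value of joint release below 0.003 m), for 0.1 s.
2. the cover is raised beyond 0.65 rad and held by the fingers (value of joint cover above 0.65 rad and contact force between the fingers and cover above 0.5 N), for 0.2 s.
At the end, for the whole second after the job is handed in: the cover is held still (under 0.1 rad/s) at more than 0.65 rad (37 degrees), with the fingers in contact with it (all of step 2 and velocity of joint cover between -0.1 and 0.1 rad/s); the arm keeps its last pose, push and grip.
It fails at once if a bystander was disturbed (moved more than 20 mm) (distance of any of clips_mid, marker_pen_mid, capped_tube_mid, pens_mid, tip_case_mid, tall_beaker_mid from where it was at the start of the episode above 0.02 m).
It also fails if it takes over 58 s, if anything falls off the work surface, if the arm or the gripper's body presses on something with over 40 N, if the wrist force passes 120 N, or if a joint passes its speed limit or range.

## Robot

A 6-joint arm with a two-finger parallel gripper is mounted at the origin on a cart in front of the work surface, level with it; the furniture and walls round the work are solid. World frame = base frame: x ahead of the robot, y to its left, z up, the work surface at z = 0. Lengths are in m, angles in rad, forces in N, time in s.
With the tool pointing down it reaches from about 0.325 to 0.875 m from the base axis. Payload 4.4 kg.
Tool frame: the origin (TCP) lies on the centre line of the jaws, within the pads' length; the fingertips stand 14 mm ahead of it and the grasp point (between the pads) lies 5 mm behind it; z points along the fingers, y is the line along which they close (so a half turn about z gives the same grasp; the last joint's range is limited). The gripper opens to 85 mm and grips with 20 to 120 N. Pads are 22 mm wide; open, the fingers measure 114 mm over their backs; the gripper's body (76 mm by 85 mm) begins 54 mm behind the grasp point. The pads swing forward as they close: fully open they stand 13 mm farther back than shut.
Start: joints at [0.979, 0.207, 1.542, -0, 1.393, -0.15], TCP at [0.246, 0.52, 0.245] pointing down, gripper open.
Joint ranges: [-2.73, 2.73], [-0.86, 2.22], [0.23, 2.46], [-1.11, 4.25], [0.08, 2.63], [-2.82, 2.82]. Speed limits (rad/s): [2.79, 2.79, 3.14, 3.14, 3.14, 3.14].

## Interface

Orientations are given as a unit quaternion [x, y, z, w].
In Python, from cell import sensors, read_camera, close_job gives the robot as it stands.
- The arm moves only by the tool servo_tool, never from a script. Its arguments are lists of equal length, an entry for each row: "fingers": the opening in per cent of the stroke, from 0 (shut) to 100 (fully open); "xyz": the shift along the tool's x, y, z in cm, a list of three; "rot": the turn, a rotation vector about the tool's x, y, z in degrees, a list of three. A call has 1 to 20 rows; each row shifts and turns the commanded pose from where the row before left it, along the tool's axes as they then stand; what a row does not reach is not made up. A row lasts 1/12 s, in which the tool goes at most 41.7 mm and 7.16 degrees, less where a joint would pass 70% of its speed; a pose out of reach is approached as far as the arm can. A call with a gripper value outside its range is refused whole. The fingers move at their own pace and stop on an object; the grip force is fixed at half the most. Time passes only in rows, so rows that do not move let the fingers close. It gives the time, the measured TCP pose, the force, the opening and the grip force at its end, in the units of the state.
- sensors.state(): the state, without advancing time (a new reading comes with each control period).
- read_camera(name): name is "scene" or "top"; returns a dict with "img" (480x640x3 uint8, red, green, blue), "z_map" (480x640 float32, m along the optical axis (not along the pixel's ray), 0 where there is no reading), "K" (3x3 intrinsics, pixels), "k1" (the pictures are not rectified: a ray, as slopes to the right and down, at radius r is drawn at 1 + k1 r^2 times it, then the intrinsics apply), "origin" and "rotation" of the camera in the world. Camera axes: x right, y up, looking along -z (the intrinsics and any distortion apply to the point x, -y, -z); pixel columns grow to the right and rows downward; lengths in m; the calibration is good to about 2 mm. A picture is of the moment at which its call begins.
- close_job(): hands the job in; it is judged then, once.
The state is a dict: "clock": time; "joints": joint angles; "dq": joint speeds; "effort": joint torques, N m; "tcp_pos": TCP position; "ee_rot": TCP orientation; "ft_force": force on the tool from outside, world axes, zero at the start; "moment": the same for the moment, N m; "gripper_width": opening from 0.0 (shut) to 1.0 (fully open); "gripper_force": force on a finger pad.
Only numpy, scipy, OpenCV 4.12 (cv2) and the standard library are available. Lean on these libraries where they do the work, as an engineer would, in place of code of your own. Each camera call takes 0.05 s, during which the arm holds its last target. There are 200 camera calls.

## Working session

There is one attempt and no reset: what is moved stays moved. The work goes in short steps, Python scripts to look and compute and a tool call to move; the robot and the scene stay as the last step left them, time stands still between calls to the robot, and variables do not carry over. Pictures are saved under pics/ and viewed, at most 10 in all, crops included, and the job is handed in when it is done.

Besides the shell and the picture viewer there is one more tool, called as name(argument=value, ...), one argument or row to a line, values as JSON. servo_tool: Moves the arm, as the interface text tells. Its arguments: {"type":"object","properties":{"fingers":{"type":"array"},"xyz":{"type":"array"},"rot":{"type":"array"}},"required":["fingers","xyz","rot"]}

```bash
mkdir -p pics; cat > h.py <<'E'
import numpy as np, cv2
from cell import sensors, read_camera, close_job
def save(c,fn): cv2.imwrite(fn,c["img"][:,:,::-1])
def pt(c,u,v,z=None,world_z=None):
    K=np.array(c["K"]); k=c["k1"] if np.isscalar(c["k1"]) else float(c["k1"])
    p=cv2.undistortPoints(np.array([[[u,v]]],float),K,np.array([k,0,0,0.]))[0,0]
    d=np.array(c["rotation"])@np.array([p[0],-p[1],-1]); o=np.array(c["origin"])
    if world_z is not None: return o+d*(world_z-o[2])/d[2]
    if z is None: z=c["z_map"][int(round(v)),int(round(u))]
    return o+d*z
E
python3 - <<'E'
from h import *
import pickle
for n in("scene","top"):
    c=read_camera(n); save(c,f"pics/{n}0.png"); pickle.dump(c,open(n+"0.pkl","wb")); print(n,c["origin"],c["k1"])
s=sensors.state(); print(s)
E
```

```text
scene [ 0.05462709 -0.45733331  0.72985833] -0.08204042743371717
top [0.40596773 0.00149797 1.02859715] 0.005917509570550499
{'clock': 0.1, 'joints': array([ 9.78485245e-01,  2.07359212e-01,  1.54282437e+00, -1.12003785e-06,
        1.39350643e+00, -1.50505499e-01]), 'dq': array([-0.0003959 , -0.0013618 , -0.00320874,  0.00011329,  0.00188338,
        0.00079874]), 'effort': array([-1.88486345e-03, -3.84092975e+01, -2.92548251e+01, -2.27874998e-04,
        4.83424345e-03,  4.24715154e-06]), 'tcp_pos': array([0.24549421, 0.51922806, 0.24422168]), 'ee_rot': array([ 2.19110348e-01,  9.75699521e-01, -9.77379105e-04, -3.80082253e-04]), 'ft_force': array([-0.20202387, -0.38242611, -1.24090457]), 'moment': array([0.00608095, 0.02275009, 0.0128846 ]), 'gripper_force': 0.0, 'gripper_width': 0.9989244299049459}
```

View pics/top0.png

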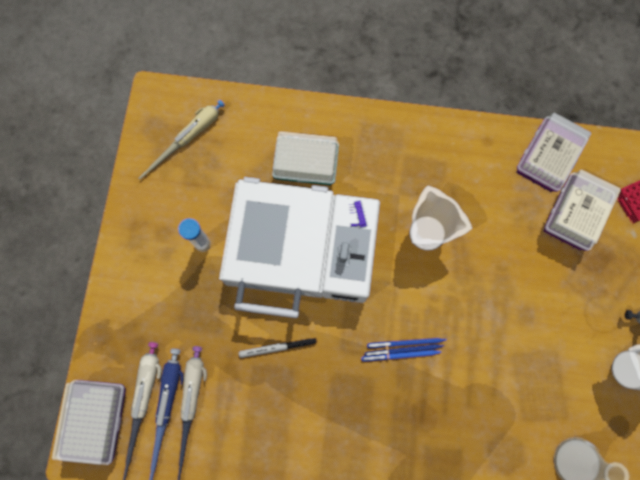

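View pics/scene0.png

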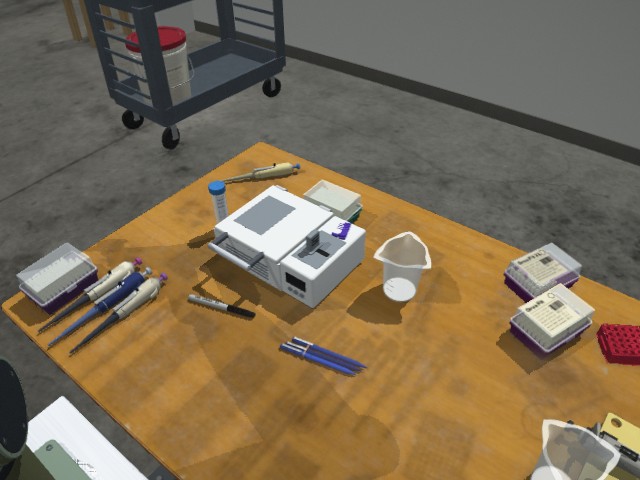

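The top view shows the housing at about (300,240), bar from (237,308) to (297,314), and fin near (347,252). The tube is at (192,232), the pen at (277,347), and the clips at (359,213). I'll enlarge it.

```bash
python3 - <<'E'
from h import *
import pickle
c=pickle.load(open("top0.pkl","rb"))
im=c["img"][165:365,170:450,::-1]
cv2.imwrite("pics/topc.png",cv2.resize(im,None,fx=2.8,fy=2.8,interpolation=cv2.INTER_CUBIC))
c=pickle.load(open("scene0.pkl","rb"))
im=c["img"][170:330,190:400,::-1]
cv2.imwrite("pics/scenec.png",cv2.resize(im,None,fx=3.7,fy=3.7,interpolation=cv2.INTER_CUBIC))
E
```

```text
(no output)
```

View pics/topc.png

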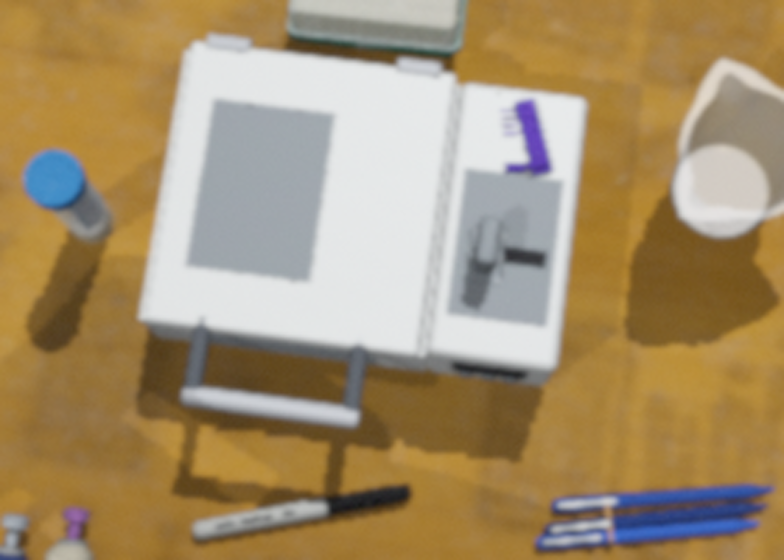

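View pics/scenec.png

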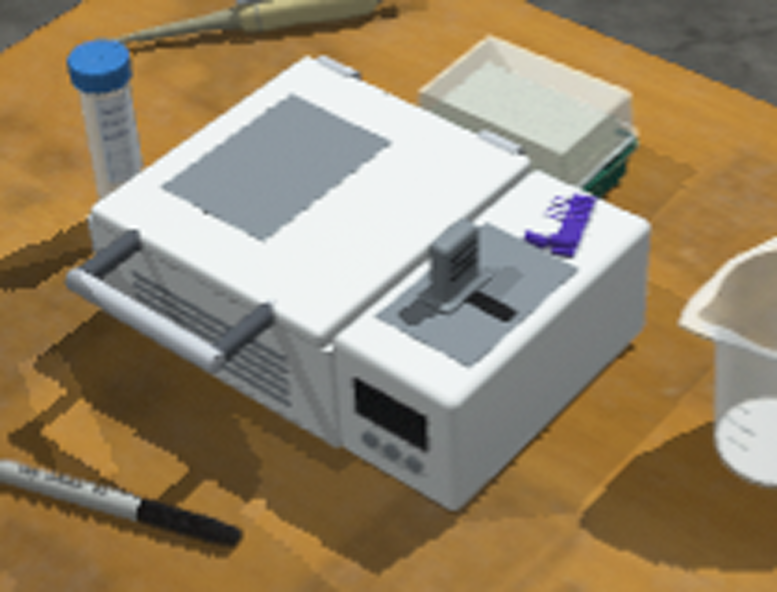

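The crops show bar ends at crop (186,395) and (356,417), fin top at about (490,240), and the slot for the fin running right to (545,258). All bystanders are clear of the bar, but the tip box sits just behind the hinge.

```bash
python3 - <<'E'
from h import *
import pickle
c=pickle.load(open("top0.pkl","rb"))
P=lambda x,y,**k: pt(c,170+x/2.8,165+y/2.8,**k)
np.set_printoptions(precision=4,suppress=True)
for n,x,y,z in [("barL",186,395,.082),("barR",356,415,.082),("barM",271,405,.082),("FL",140,322,.085),("BL",190,45,.085),("FR",555,367,.085),("BR",587,98,.085),("fin",490,240,.121)]:
    print(n,P(x,y,world_z=z),P(x,y))
a=P(186,395,world_z=.082);b=P(356,415,world_z=.082)
d=a-b;print("yaw of inst y",np.degrees(np.arctan2(-d[0],d[1])),np.linalg.norm(d))
d=P(140,322,world_z=.085)-P(555,367,world_z=.085);print(np.degrees(np.arctan2(-d[0],d[1])),np.linalg.norm(d))
# fin points by depth both cams, height above .1
for n in("top","scene"):
    c=pickle.load(open(n+"0.pkl","rb")); L=[];S=[]
    for u in range(190,460):
        for v in range(165,340):
            if c["z_map"][v,u]>0:
                p=pt(c,u,v)
                if .3<p[0]<.7 and -.2<p[1]<.3 :
                    if .10<p[2]<.13: L.append(p)
                    if .081<p[2]<.089: S.append(p)
    L=np.array(L); 
    S=np.array(S,np.float32); r=cv2.minAreaRect(S[:,:2]); print(n,"rect .085",r, np.median(S[:,2]))
    np.save(n+"L.npy",L); 
    m=L[np.abs(L[:,1]-.0)<.1]; print(len(L)); print(L[:40])
E
```

```text
Traceback (most recent call last):
  File "h.py", line 7, in pt
    d=np.array(c["rotation"])@np.array([p[0],-p[1],-1]); o=np.array(c["origin"])
      ~~~~~~~~~~~~~~~~~~~~~~~^~~~~~~~~~~~~~~~~~~~~~~~~~
ValueError: matmul: Input operand 1 has a mismatch in its core dimension 0, with gufunc signature (n?,k),(k,m?)->(n?,m?) (size 3 is different from 4)
```

```bash
sed -i 's/np.array(c\["rotation"\])@/R.from_quat(c["rotation"]).as_matrix()@/; 1a from scipy.spatial.transform import Rotation as R' h.py; python3 - <<'E'
from h import *
import pickle
c=pickle.load(open("top0.pkl","rb"))
P=lambda x,y,**k: pt(c,170+x/2.8,165+y/2.8,**k)
np.set_printoptions(precision=4,suppress=True)
for n,x,y,z in [("barL",186,395,.082),("barR",356,415,.082),("barM",271,405,.082),("FL",140,322,.085),("BL",190,45,.085),("FR",555,367,.085),("BR",587,98,.085),("fin",490,240,.121)]:
    print(n,P(x,y,world_z=z),P(x,y))
a=P(186,395,world_z=.082);b=P(356,415,world_z=.082)
d=a-b;print("yaw of inst y",np.degrees(np.arctan2(-d[0],d[1])),np.linalg.norm(d))
d=P(140,322,world_z=.085)-P(555,367,world_z=.085);print(np.degrees(np.arctan2(-d[0],d[1])),np.linalg.norm(d))
for n in("top","scene"):
    c=pickle.load(open(n+"0.pkl","rb")); L=[];S=[]
    for u in range(190,460):
        for v in range(165,340):
            if c["z_map"][v,u]>0:
                p=pt(c,u,v)
                if .3<p[0]<.7 and -.05<p[1]<.3 :
                    if .10<p[2]<.13: L.append(p)
                    if .081<p[2]<.089: S.append(p)
    L=np.array(L); 
    S=np.array(S,np.float32); r=cv2.minAreaRect(S[:,:2]); print(n,"rect .085",r, np.median(S[:,2]))
    print(len(L)); print(L[:40])
E
```

```text
barL [0.4995 0.1548 0.082 ] [0.4991 0.1542 0.0857]
barR [0.5007 0.0545 0.082 ] [0.5005 0.0544 0.0841]
barM [0.5001 0.1046 0.082 ] [0.4997 0.1042 0.0863]
FL [0.5382 0.1881 0.085 ] [ 0.5504  0.2054 -0.002 ]
BL [0.7116 0.1866 0.085 ] [ 0.7392  0.2033 -0.0002]
FR [ 0.5432 -0.0574  0.085 ] [ 0.5445 -0.0579  0.0766]
BR [ 0.7094 -0.0583  0.085 ] [ 0.7375 -0.0639 -0.0023]
fin [ 0.606 -0.01   0.121] [ 0.606 -0.01   0.121]
yaw of inst y 0.6941204646277772 0.10027329274813435
1.1689109288585813 0.2455893742826778Traceback (most recent call last):
  File "<stdin>", line 21, in <module>
cv2.error: OpenCV(4.12.0) /io/opencv/modules/imgproc/src/convhull.cpp:143: error: (-215:Assertion failed) total >= 0 && (depth == CV_32F || depth == CV_32S) in function 'convexHull'
```

```bash
python3 - <<'E'
from h import *
import pickle
np.set_printoptions(precision=4,suppress=True)
for n in("top","scene"):
    c=pickle.load(open(n+"0.pkl","rb")); L=[];S=[];B=[]
    for u in range(190,460):
        for v in range(165,340):
            if c["z_map"][v,u]>0:
                p=pt(c,u,v)
                if .3<p[0]<.7 and -.08<p[1]<.2 :
                    if .10<p[2]<.13: L.append(p)
                    if .081<p[2]<.089 and p[0]>.53: S.append(p[:2])
                    if .078<p[2]<.090 and p[0]<.515: B.append(p)
    L=np.array(L);B=np.array(B); r=cv2.minAreaRect(np.array(S,np.float32)); print(n,"rect",r)
    print(len(L),L.min(0),L.max(0)); T=L[L[:,2]>.117]; print("fintop",len(T),T.mean(0),T.min(0),T.max(0))
    print("bar",len(B),B.mean(0),B.min(0),B.max(0),np.degrees(np.arctan(np.polyfit(B[:,1],B[:,0],1)[0])))
q=sensors.state()["ee_rot"];print(R.from_quat(q).as_matrix())
E
```

```text
top rect ((0.6150169968605042, 0.06400643289089203), (0.2459351122379303, 0.16995380818843842), 89.948974609375)
150 [ 0.5922 -0.0155  0.1005] [ 0.6211 -0.0025  0.1252]
fintop 117 [ 0.6069 -0.0089  0.1203] [ 0.5933 -0.0147  0.1171] [ 0.6211 -0.0031  0.1252]
bar 527 [0.5012 0.1046 0.0835] [0.4939 0.053  0.078 ] [0.515  0.1574 0.0891] -0.14023740764509357
scene rect ((0.6151079535484314, 0.06422078609466553), (0.16985389590263367, 0.2493412345647812), 0.11551560461521149)
185 [ 0.5905 -0.0161  0.1   ] [ 0.6218 -0.0022  0.1243]
fintop 85 [ 0.6053 -0.0098  0.1212] [ 0.5925 -0.0152  0.1171] [ 0.6218 -0.0029  0.1243]
bar 364 [0.4999 0.1015 0.0843] [0.4925 0.0518 0.0781] [0.515  0.1592 0.0888] -0.2804062228771236
[[-0.904   0.4276 -0.0012]
 [ 0.4276  0.904  -0.0017]
 [ 0.0003 -0.0021 -1.    ]]
```

Bar middle is about (0.500, 0.104, 0.080), fin about (0.607, -0.009) with its top at 0.121, and yaw is about 0. First I align the jaws with the instrument's x, then move over the bar.

servo_tool(
  fingers=[42,42,42,42,42,42,42,42,42,42],
  xyz=[
    [0,0,0],
    [0,0,0],
    [0,0,0],
    [0,0,0],
    [0,0,0],
    [0,0,0],
    [0,0,0],
    [0,0,0],
    [0,0,0],
    [0,0,0],
  ],
  rot=[
    [0,0,6.47],
    [0,0,6.47],
    [0,0,6.47],
    [0,0,6.47],
    [0,0,6.47],
    [0,0,6.47],
    [0,0,6.47],
    [0,0,6.47],
    [0,0,6.47],
    [0,0,6.47],
  ],
)

```text
clock: 0.93
tcp_pos: [0.2456, 0.5194, 0.2446]
ee_rot: [0.709, 0.705, -0.001, 0.0]
ft_force: [0.4, -0.2, -0.2]
gripper_width: 0.42
gripper_force: 0.0
```

servo_tool(
  fingers=[42,42,42,42,42,42,42,42,42,42,42,42,42,42,42,42,42,42],
  xyz=[
    [-2.6,1.59,0],
    [-2.6,1.59,0],
    [-2.6,1.59,0],
    [-2.6,1.59,0],
    [-2.6,1.59,0],
    [-2.6,1.59,0],
    [-2.6,1.59,0],
    [-2.6,1.59,0],
    [-2.6,1.59,0],
    [-2.6,1.59,0],
    [-2.6,1.59,0],
    [-2.6,1.59,0],
    [-2.6,1.59,0],
    [-2.6,1.59,0],
    [-2.6,1.59,0],
    [-2.6,1.59,0],
    [0,0,0],
    [0,0,0],
  ],
  rot=[
    [0,0,0],
    [0,0,0],
    [0,0,0],
    [0,0,0],
    [0,0,0],
    [0,0,0],
    [0,0,0],
    [0,0,0],
    [0,0,0],
    [0,0,0],
    [0,0,0],
    [0,0,0],
    [0,0,0],
    [0,0,0],
    [0,0,0],
    [0,0,0],
    [0,0,0],
    [0,0,0],
  ],
)

```text
clock: 2.43
tcp_pos: [0.5004, 0.1025, 0.2447]
ee_rot: [0.708, 0.706, -0.0, -0.001]
ft_force: [-0.3, -0.0, 0.6]
gripper_width: 0.418
gripper_force: 0.0
```

```bash
python3 -c "
from h import *
s=sensors.state();print(s['clock'],s['tcp_pos'],R.from_quat(s['ee_rot']).as_matrix().round(4),s['joints'],s['gripper_width'],s['ft_force'])"
```

```text
2.4333 [0.50037562 0.10249347 0.24469886] [[ 3.4e-03  1.0e+00 -1.3e-03]
 [ 1.0e+00 -3.4e-03  3.0e-04]
 [ 3.0e-04 -1.3e-03 -1.0e+00]] [3.22792039e-02 7.08806579e-02 1.69647705e+00 3.07679277e-04
 1.37556948e+00 3.56058958e-02] 0.41799756147732187 [-0.28122343 -0.00303077  0.60991412]
```

servo_tool(
  fingers=[42,42,42,42,42,42,42,42,42,42,42,42,42],
  xyz=[
    [0,0,2],
    [0,0,2],
    [0,0,2],
    [0,0,2],
    [0,0,2],
    [0,0,1],
    [0,0,1],
    [0,0,1],
    [0,0,1],
    [0,0,1],
    [0,0,1],
    [0,0,1],
    [0,0,0],
  ],
  rot=[
    [0,0,0],
    [0,0,0],
    [0,0,0],
    [0,0,0],
    [0,0,0],
    [0,0,0],
    [0,0,0],
    [0,0,0],
    [0,0,0],
    [0,0,0],
    [0,0,0],
    [0,0,0],
    [0,0,0],
  ],
)

```text
clock: 3.52
tcp_pos: [0.4984, 0.1036, 0.073]
ee_rot: [0.707, 0.707, -0.002, -0.001]
ft_force: [-1.1, 0.4, 0.3]
gripper_width: 0.421
gripper_force: 0.0
```

```bash
python3 - <<'E'
from h import *
c=read_camera("scene"); im=c["img"][150:310,180:390,::-1]
cv2.imwrite("pics/pre.png",cv2.resize(im,None,fx=3.6,fy=3.6,interpolation=cv2.INTER_CUBIC)); print(sensors.state()['ft_force'])
E
```

```text
[ 0.19372159  0.1061862  -0.74486206]
```

View pics/pre.png

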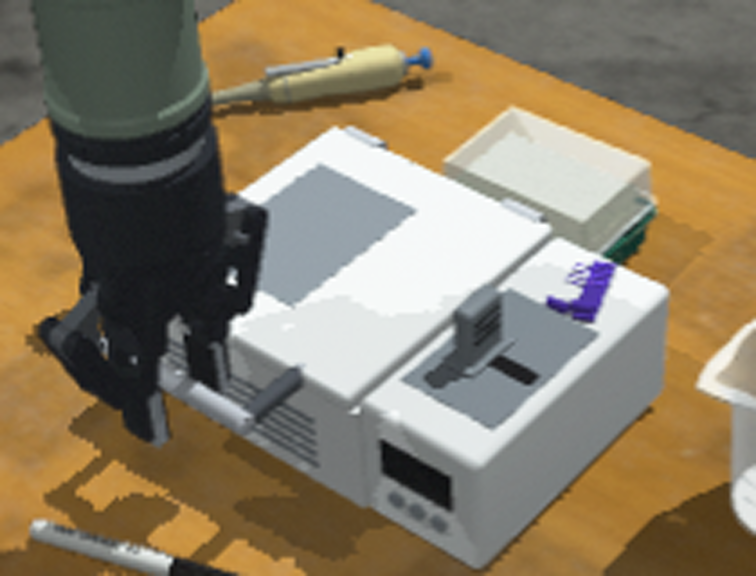

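The fingers straddle the bar at crop (180,380), one in front and one behind, clear of the housing. I close them now.

servo_tool(
  fingers=[0,0,0,0,0,0,0,0],
  xyz=[
    [0,0,0],
    [0,0,0],
    [0,0,0],
    [0,0,0],
    [0,0,0],
    [0,0,0],
    [0,0,0],
    [0,0,0],
  ],
  rot=[
    [0,0,0],
    [0,0,0],
    [0,0,0],
    [0,0,0],
    [0,0,0],
    [0,0,0],
    [0,0,0],
    [0,0,0],
  ],
)

```text
clock: 4.23
tcp_pos: [0.5004, 0.1037, 0.0759]
ee_rot: [0.707, 0.707, 0.0, 0.0]
ft_force: [-2.6, -0.0, 5.7]
gripper_width: 0.119
gripper_force: 58.8
```

servo_tool(
  fingers=[0,0,0,0,0,0,0],
  xyz=[
    [0,0,-0.1],
    [0,0,-0.1],
    [0,0,-0.1],
    [0,0,-0.1],
    [0,0,-0.1],
    [0,0,0],
    [0,0,0],
  ],
  rot=[
    [0,0,0],
    [0,0,0],
    [0,0,0],
    [0,0,0],
    [0,0,0],
    [0,0,0],
    [0,0,0],
  ],
)

```text
clock: 4.82
tcp_pos: [0.5004, 0.1037, 0.0803]
ee_rot: [0.707, 0.707, 0.0, 0.0]
ft_force: [1.0, 0.3, -2.6]
gripper_width: 0.116
gripper_force: 58.4
```

servo_tool(
  fingers=[0,0,0,0,0,0,0],
  xyz=[
    [0,0,-0.1],
    [0,0,-0.1],
    [0,0,-0.1],
    [0,0,-0.1],
    [0,0,-0.1],
    [0,0,0],
    [0,0,0],
  ],
  rot=[
    [0,0,0],
    [0,0,0],
    [0,0,0],
    [0,0,0],
    [0,0,0],
    [0,0,0],
    [0,0,0],
  ],
)

```text
clock: 5.4
tcp_pos: [0.5005, 0.1037, 0.0855]
ee_rot: [0.707, 0.707, 0.0, 0.0]
ft_force: [3.5, 0.1, -2.2]
gripper_width: 0.113
gripper_force: 58.4
```

servo_tool(
  fingers=[0,0,0,0,0,0,0,0,0],
  xyz=[
    [0,0.02,-0.2],
    [0,0.02,-0.2],
    [0,0.02,-0.2],
    [0,0.02,-0.2],
    [0,0.02,-0.2],
    [0,0.02,-0.2],
    [0,0.02,-0.2],
    [0,0,0],
    [0,0,0],
  ],
  rot=[
    [0,0,0],
    [0,0,0],
    [0,0,0],
    [0,0,0],
    [0,0,0],
    [0,0,0],
    [0,0,0],
    [0,0,0],
    [0,0,0],
  ],
)

```text
clock: 6.15
tcp_pos: [0.5015, 0.1037, 0.0996]
ee_rot: [0.707, 0.707, 0.0, 0.0]
ft_force: [1.0, -0.9, -2.3]
gripper_width: 0.119
gripper_force: 58.5
```

It keeps rising past the play with about 2 N, so it isn't caught and the release isn't needed. I raise it along the arc.

servo_tool(
  fingers=[0,0,0,0,0,0,0,0,0,0,0],
  xyz=[
    [0,0.1,-0.79],
    [0,0.13,-0.79],
    [0,0.16,-0.78],
    [0,0.19,-0.78],
    [0,0.22,-0.77],
    [0,0.25,-0.76],
    [0,0.27,-0.75],
    [0,0.3,-0.74],
    [0,0.33,-0.73],
    [0,0.36,-0.72],
    [0,0,0],
  ],
  rot=[
    [0,0,0],
    [0,0,0],
    [0,0,0],
    [0,0,0],
    [0,0,0],
    [0,0,0],
    [0,0,0],
    [0,0,0],
    [0,0,0],
    [0,0,0],
    [0,0,0],
  ],
)

```text
clock: 7.07
tcp_pos: [0.5241, 0.1037, 0.177]
ee_rot: [0.707, 0.707, -0.001, -0.001]
ft_force: [-6.8, -1.4, 2.7]
gripper_width: 0.114
gripper_force: 58.6
```

servo_tool(
  fingers=[0,0,0,0,0,0,0,0,0,0,0,0,0,0],
  xyz=[
    [0,0.38,-0.7],
    [0,0.41,-0.69],
    [0,0.43,-0.67],
    [0,0.46,-0.66],
    [0,0.48,-0.64],
    [0,0.5,-0.62],
    [0,0.53,-0.6],
    [0,0.55,-0.58],
    [0,0.57,-0.56],
    [0,0.59,-0.54],
    [0,0,0],
    [0,0,0],
    [0,0,0],
    [0,0,0],
  ],
  rot=[
    [0,0,0],
    [0,0,0],
    [0,0,0],
    [0,0,0],
    [0,0,0],
    [0,0,0],
    [0,0,0],
    [0,0,0],
    [0,0,0],
    [0,0,0],
    [0,0,0],
    [0,0,0],
    [0,0,0],
    [0,0,0],
  ],
)

```text
clock: 8.23
tcp_pos: [0.5715, 0.1036, 0.2404]
ee_rot: [0.707, 0.707, -0.002, -0.002]
ft_force: [-13.2, -0.5, 9.9]
gripper_width: 0.113
gripper_force: 59.0
```

```bash
python3 - <<'E'
from h import *
c=read_camera("scene"); im=c["img"][110:310,170:430,::-1]
cv2.imwrite("pics/up.png",cv2.resize(im,None,fx=3,fy=3,interpolation=cv2.INTER_CUBIC)); s=sensors.state();print(s['tcp_pos'],s['ft_force'],s['dq'].round(4))
E
```

```text
[0.57144324 0.10363072 0.24045901] [-11.96995062  -1.05913627   9.831008  ] [ 0.0005 -0.0014  0.001   0.0012 -0.0012  0.0013]
```

View pics/up.png

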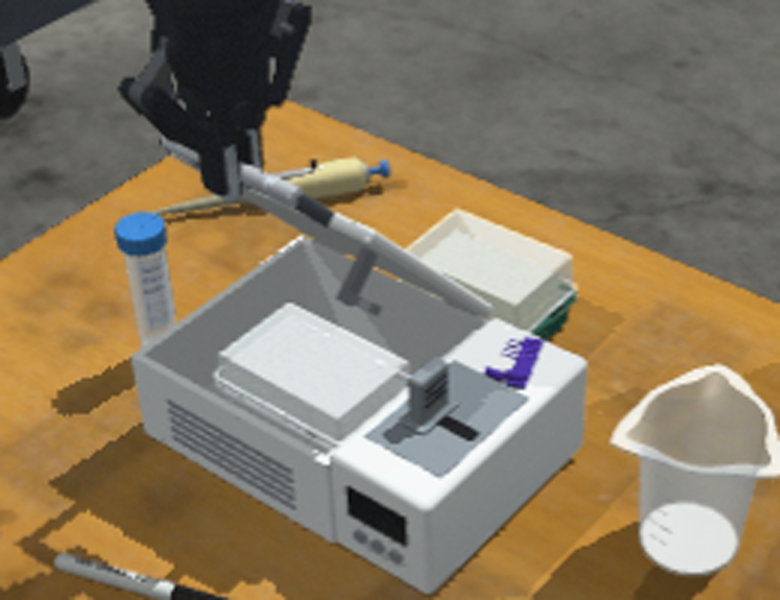

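The cover is held up at about 0.86 rad with the bar between the fingers at crop (230,170). The fin hasn't moved and the bystanders in view are undisturbed. The arm is still, so I hand in.

```bash
python3 -c "
from cell import close_job
print(close_job())"
```

```text
the job is handed in; nothing more can be done
None
```

The tug showed the cover was not caught, so I left the release fin alone, raised the cover by its handle to about 0.86 rad (49°), and handed the job in with the fingers still holding it; no score was returned.

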